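# Run the fingertips along a row of spring plungers

## Robot

A 6-joint arm with a two-finger parallel gripper is mounted at the origin on a cart in front of the work surface, level with it; the furniture and walls round the work are solid. World frame = base frame: x ahead of the robot, y to its left, z up, the work surface at z = 0. Lengths are in mm, angles in rad, forces in N, time in s.
With the tool pointing down it reaches from about 350 to 875 mm from the base axis. Payload 4.2 kg.
Tool frame: the origin (TCP) lies between the finger pads; the fingertips stand 17 mm ahead of it and the grasp point (between the pads) lies 2 mm behind it; z points along the fingers, y is the line along which they close (so a half turn about z gives the same grasp; the last joint's range is limited). The gripper opens to 85 mm and grips with 20 to 120 N. Pads are 22 mm wide; open, the fingers measure 114 mm over their backs; the gripper's body (76 mm by 85 mm) begins 54 mm behind the grasp point. The pads swing forward as they close: fully open they stand 13 mm farther back than shut.
Start: joints at [1.53, 0.385, 0.008, 0, -1.194, -0.259], TCP at [184.548, 597.111, 248.312] pointing down, gripper open.
Joint ranges: [-3.14, 3.14], [-1.21, 2.06], [-1.07, 1.41], [-3.16, 2.05], [-2.99, -0.16], [-3.1, 3.1]. Speed limits (rad/s): [2.79, 2.79, 3.14, 3.14, 3.14, 3.14].

## Interface

Orientations are given as a unit quaternion [x, y, z, w].
In Python, from bench import arm gives the robot as it stands.
- The arm moves only by the tool jog_arm, called after ">>>" as name([rows], argument=value, ...), one row to a line, values as JSON. Schema: {"type":"object","properties":{"deltas":{"type":"array","items":{"type":"object","properties":{"pos":{"type":"array","items":{"type":"number"},"minItems":3,"maxItems":3},"turn_vec":{"type":"array","items":{"type":"number"},"minItems":3,"maxItems":3}},"additionalProperties":false},"minItems":1,"maxItems":10},"finger_gap":{"type":"number"},"only":{"type":"string"},"quiet":{"type":"boolean"},"lines":{"type":"string"}},"required":["deltas"],"additionalProperties":false}. deltas is a list of rows, 1 to 10 of them, each an object with the fields pos (a list: dx, dy, dz in shares of 1000 mm (1.0 is 1000 mm)), turn_vec (a list: a rotation vector rx, ry, rz in shares of 180 degrees (1.0 is 180 degrees)); a field left out counts as zero; each row is the pose to reach, as a shift and turn from the pose commanded when the call began, along the tool's axes at that moment; what a row does not reach only later rows make up. A row lasts 1/10 s, in which the tool goes at most 50 mm and 0.15 rad, less where a joint would pass 70% of its speed; a pose out of reach is approached as far as the arm can. finger_gap is the finger opening in mm, set as the call begins (left out keeps the last). The fingers move at their own pace and stop on an object; the grip force is fixed at half the most. Time passes only in rows, so rows that do not move let the fingers close. The tool returns the time, the measured TCP pose, the force, the opening and the grip force at its end. only (a regular expression) keeps the lines of the reply that match it, lines (a string "A,B") keeps lines A to B, and quiet returns only ok. Shift and turn numbers lie between -1 and 1, and a call with a number outside is refused. Input that does not fit is refused with a message, and nothing moves.
- arm.read_state(): the state, without advancing time (a new reading comes with each control period).
- arm.get_image(name): name is "scene" or "top"; returns the picture (480x640x3 uint8, blue, green, red); there is no depth.
- arm.get_calibration(name): a dict with "K" (3x3 intrinsics, pixels), "rvec" (rotation vector, rad) and "tvec" (3), from world to camera coordinates, as OpenCV has them. Camera axes: x right, y down, z forward; pixel columns grow to the right and rows downward; lengths in mm; the calibration is good to about 2 mm. A picture is of the moment at which its call begins. get_calibration takes no time and is no camera call.
- arm.job_done(): hands the job in; it is judged then, once.
The state is a dict: "clock": time; "joints": joint angles; "joint_vel": joint speeds; "joint_efforts": joint torques, N m; "position": TCP position; "ee_rot": TCP orientation; "contact_force": force on the tool from outside, world axes, zero at the start; "wrist_torque": the same for the moment, N m; "gripper_width": finger opening in mm; "grasp_force": force on a finger pad.
Only numpy, scipy, OpenCV 4.12 (cv2) and the standard library are available. Lean on these libraries where they do the work, as an engineer would, in place of code of your own. Each camera call takes 0.05 s, during which the arm holds its last target. There are 200 camera calls.

## Task

Check the curved row of five spring plungers on the test plate: with the fingers closed, start on the plunger nearest the tall post and run the fingertips along the row to the wide plunger at the far end, lightly pushing each one down a little in turn, staying down on the row between them and never pressing one to the bottom. Finish while holding: stop on the middle of the wide plunger with it pushed part-way down, and keep it there with all the others sprung up again. Pick up nothing and leave the parts on and around the plate where they are.

Things in the scene. Friction and masses are not known exactly. Their poses are not given: they have to be found in the camera images.
- nest: test plate, fixed to the bench: bare aluminium block 132 x 230 mm, its upper face 30 mm above the bench. Origin under its centre at bench height, z up. The row of plungers is an arc of radius 120 mm that runs along its y, from +y (plunger 1) to -y (plunger 5), bulging to its +x; neighbours are 38 mm apart. It may stand turned any way round. Two loose parts stand on it on its -x side.
- post_top (a point): centre of the top of the tall fixed steel post (14 mm diameter, 34 mm above the plate, so 18 mm higher than the plungers) that marks the start of the row; 46 mm from the centre of plunger 1
- top_1 (a point): middle of the domed top of plunger 1, the first, beside the post: round dark steel head of 29 mm diameter, the dome 5 mm high; stands 16 mm above the plate, 46 mm above the bench when up; moves down with the plunger
- plunger_1 (a joint): how far this plunger is pushed down, 0 (up) to 0.008 m (bottom); a spring returns it: about 2 N to start, 3 N at 3 mm, 4.5 N at the bottom
- top_2 (a point): middle of the domed top of plunger 2: round dark steel head of 29 mm diameter, the dome 5 mm high; stands 16 mm above the plate, 46 mm above the bench when up; moves down with the plunger
- plunger_2 (a joint): how far this plunger is pushed down, 0 (up) to 0.008 m (bottom); a spring returns it: about 2 N to start, 3 N at 3 mm, 4.5 N at the bottom
- top_3 (a point): middle of the domed top of plunger 3: round dark steel head of 29 mm diameter, the dome 5 mm high; stands 16 mm above the plate, 46 mm above the bench when up; moves down with the plunger
- plunger_3 (a joint): how far this plunger is pushed down, 0 (up) to 0.008 m (bottom); a spring returns it: about 2 N to start, 3 N at 3 mm, 4.5 N at the bottom
- top_4 (a point): middle of the domed top of plunger 4: round dark steel head of 29 mm diameter, the dome 5 mm high; stands 16 mm above the plate, 46 mm above the bench when up; moves down with the plunger
- plunger_4 (a joint): how far this plunger is pushed down, 0 (up) to 0.008 m (bottom); a spring returns it: about 2 N to start, 3 N at 3 mm, 4.5 N at the bottom
- top_5 (a point): middle of the domed top of plunger 5, the last and widest: wide dark steel head of 38 mm diameter, the dome 5 mm high; stands 16 mm above the plate, 46 mm above the bench when up; moves down with the plunger
- plunger_5 (a joint): how far this plunger is pushed down, 0 (up) to 0.008 m (bottom); a spring returns it: about 2 N to start, 3 N at 3 mm, 4.5 N at the bottom
- dome_cap: loose white dome cap, 37 mm across, 34 mm high, standing on the plate inside the bend of the row, on the post's side; origin at the middle of its underside; to be left alone
- housing: loose violet ring-shaped housing with a black tap, 40 x 51 x 22 mm, standing on the plate inside the bend, on the side of the wide plunger; origin at the middle of its underside; to be left alone
- screwdriver: loose orange screwdriver, 178 mm long, on the bench to the right; origin at the middle of its underside; to be left alone
- torque_driver: loose black torque driver, 160 mm long, on the bench to the left; origin at the middle of its underside; to be left alone
- seal_cup: loose open steel cup, 60 mm across, 34 mm high, on the bench to the left; origin at the middle of its underside; to be left alone
- fitting: loose brass air fitting, 35 mm long, on the bench near right; origin at the middle of its underside; to be left alone

How it is judged (in metres and radians):
On the way, in this order (a step that is already met when the one before it is completed fails the run):
1. the fingertips are on plunger 1 (within 10 mm of its centre) and have pushed it down more than 1 mm (value of joint plunger_1 above 0.001 m and horizontal distance between the grasp point and top_1 below 0.01 m), for 0.05 s.
2. on the way from plunger 1 to 2 the fingertips stay low (no more than about 17 mm over the heads) (horizontal distance between the grasp point and top_1 below 0.025 m and horizontal distance between the grasp point and top_2 below 0.025 m and z of the grasp point in the frame of post_top below 0.018 m), for 0.05 s.
3. the fingertips are on plunger 2 (within 10 mm of its centre) and have pushed it down more than 1 mm (value of joint plunger_2 above 0.001 m and horizontal distance between the grasp point and top_2 below 0.01 m), for 0.05 s.
4. on the way from plunger 2 to 3 the fingertips stay low (no more than about 17 mm over the heads) (horizontal distance between the grasp point and top_2 below 0.025 m and horizontal distance between the grasp point and top_3 below 0.025 m and z of the grasp point in the frame of post_top below 0.018 m), for 0.05 s.
5. the fingertips are on plunger 3 (within 10 mm of its centre) and have pushed it down more than 1 mm (value of joint plunger_3 above 0.001 m and horizontal distance between the grasp point and top_3 below 0.01 m), for 0.05 s.
6. on the way from plunger 3 to 4 the fingertips stay low (no more than about 17 mm over the heads) (horizontal distance between the grasp point and top_3 below 0.025 m and horizontal distance between the grasp point and top_4 below 0.025 m and z of the grasp point in the frame of post_top below 0.018 m), for 0.05 s.
7. the fingertips are on plunger 4 (within 10 mm of its centre) and have pushed it down more than 1 mm (value of joint plunger_4 above 0.001 m and horizontal distance between the grasp point and top_4 below 0.01 m), for 0.05 s.
8. on the way from plunger 4 to 5 the fingertips stay low (no more than about 17 mm over the heads) (horizontal distance between the grasp point and top_4 below 0.025 m and horizontal distance between the grasp point and top_5 below 0.025 m and z of the grasp point in the frame of post_top below 0.018 m), for 0.05 s.
9. the fingertips are on plunger 5 (within 10 mm of its centre) and have pushed it down more than 1 mm (value of joint plunger_5 above 0.001 m and horizontal distance between the grasp point and top_5 below 0.01 m), for 0.05 s.
At the end, for the whole second after the job is handed in: The fingertips rest on the wide plunger 5, within 12 mm of its centre, and keep it 1.2 to 6.2 mm down; plungers 1 to 4 are up again (less than 0.8 mm down); every loose part is within 10 mm of where it stood (value of joint plunger_5 between 0.0012 and 0.0062 m and value of joint each of plunger_1, plunger_2, plunger_3, plunger_4 below 0.0008 m and horizontal distance between the grasp point and top_5 below 0.012 m and contact force between the fingers and nest above 0.5 N and distance of each of dome_cap, housing, screwdriver, torque_driver, seal_cup, fitting from where it was at the start of the episode below 0.01 m); the arm keeps its last pose, push and grip.
It fails at once if a plunger is pressed to the bottom (more than 7 mm of its 8 mm) (value of joint any of plunger_1, plunger_2, plunger_3, plunger_4, plunger_5 above 0.007 m).
It fails at once if the robot presses on the test plate, its post or plungers with more than 20 N (contact force between any of the arm, the fingers and nest above 20 N).
It fails at once if a loose part is lifted, carried or shoved more than 10 mm (distance of any of dome_cap, housing, screwdriver, torque_driver, seal_cup, fitting from where it was at the start of the episode above 0.01 m).
It also fails if it takes over 38 s, if anything falls off the work surface, if the arm or the gripper's body presses on something with over 40 N, if the wrist force passes 120 N, or if a joint passes its speed limit or range.

## Working session

There is one attempt and no reset: what is moved stays moved. The work goes in short steps, Python scripts to look and compute and a tool call to move; the robot and the scene stay as the last step left them, time stands still between calls to the robot, and variables do not carry over. Pictures are saved under pics/ and viewed, at most 10 in all, crops included, and the job is handed in when it is done.

```bash
ls; mkdir -p pics; python3 - <<'E'
from bench import arm
import cv2
for n in("scene","top"):
    cv2.imwrite(f"pics/{n}0.png",arm.get_image(n)); c=arm.get_calibration(n); print(n,c)
s=arm.read_state(); print(s)
E
```

```text
bench.py
pics
scene {'K': array([[438.88080303,   0.        , 324.41704727],
       [  0.        , 438.88080303, 233.20439039],
       [  0.        ,   0.        ,   1.        ]]), 'rvec': array([ 2.36250257, -0.60618977,  0.24445626]), 'tvec': array([-455.11119547,  233.09577282,  982.45343657])}
top {'K': array([[547.60740746,   0.        , 317.6851418 ],
       [  0.        , 547.60740746, 243.45734527],
       [  0.        ,   0.        ,   1.        ]]), 'rvec': array([ 2.1929513 , -2.03083602,  0.20924537]), 'tvec': array([ -39.82841192,  511.08280293, 1500.24784169])}
{'clock': 0.1, 'joints': array([ 1.52956377e+00,  3.85480885e-01,  6.78681665e-03, -4.21835941e-04,
       -1.19399908e+00, -2.58606245e-01]), 'joint_vel': array([-1.45111971e-03, -1.93638682e-03,  2.51073772e-03, -2.91518813e-04,
       -5.43998417e-05,  1.03196346e-04]), 'joint_efforts': array([-1.80571119e-04, -3.93318093e+01,  1.88931102e+01,  4.19786274e+00,
       -2.54863749e-03,  2.01640539e-06]), 'position': array([184.44177469, 596.66675577, 247.34167298]), 'ee_rot': array([ 9.88771034e-01, -1.49435288e-01, -9.20142427e-05,  9.64079881e-04]), 'contact_force': array([ 0.31342336, -0.64472516, -0.89463175]), 'wrist_torque': array([-0.01156747, -0.00714068,  0.00174833]), 'grasp_force': 0.0, 'gripper_width': 85.50852638506394}
```

View pics/scene0.png

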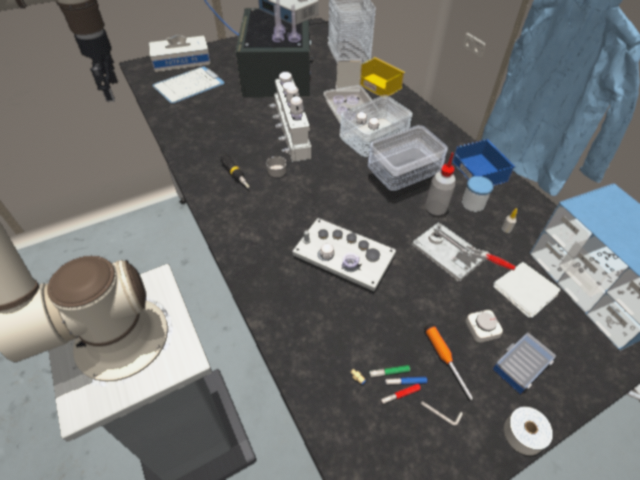

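View pics/top0.png

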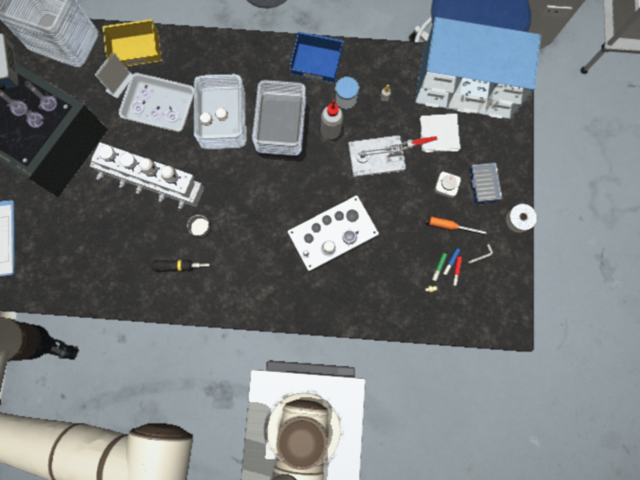

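Both views show the plate (top view about (333,232), scene view about (343,254)). The arc of dark heads runs in the top view from about (308,239) to the wide one at (352,215), and the post is at about (306,254). I'll crop both for precise measurement.

```bash
python3 - <<'E'
import cv2,numpy as np
a=cv2.imread("pics/top0.png")[190:275,283:388]; b=cv2.imread("pics/scene0.png")[212:297,287:402]
a=cv2.resize(a,None,fx=5,fy=5,interpolation=cv2.INTER_CUBIC);b=cv2.resize(b,None,fx=5,fy=5,interpolation=cv2.INTER_CUBIC)
cv2.imwrite("pics/topc.png",a);cv2.imwrite("pics/scenec.png",b)
for n,o in(("top",(190,275,283,388)),("scene",(212,297,287,402))):
    im=cv2.imread(f"pics/{n}0.png"); g=cv2.cvtColor(im,cv2.COLOR_BGR2GRAY)[o[0]:o[1],o[2]:o[3]]
    g=cv2.resize(g,None,fx=5,fy=5,interpolation=cv2.INTER_CUBIC)
    for t in(90,120):
        k,l,st,c=cv2.connectedComponentsWithStats((g<t).astype(np.uint8))
        print(n,t,[(np.round(c[i]/5-.4+[o[2],o[0]],2).tolist(),int(st[i,4]),st[i,2:4].tolist()) for i in range(1,k) if 200<st[i,4]<15000])
E
```

```text
top 90 []
top 120 [([351.99, 215.24], 2347, [54, 56]), ([338.8, 215.45], 1311, [40, 42]), ([326.44, 219.62], 1348, [40, 44]), ([315.85, 227.28], 1294, [39, 41]), ([308.34, 237.92], 1304, [41, 42])]
scene 90 [([352.97, 267.48], 533, [70, 25])]
scene 120 [([322.77, 233.89], 1389, [41, 40]), ([337.15, 234.19], 1384, [42, 41]), ([369.07, 251.23], 4515, [100, 97]), ([351.52, 267.5], 1556, [86, 34])]
```

View pics/topc.png

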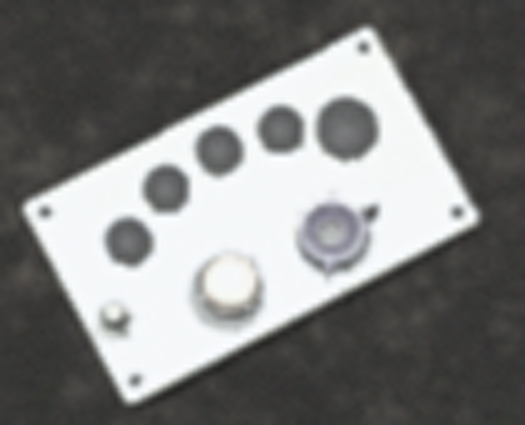

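View pics/scenec.png

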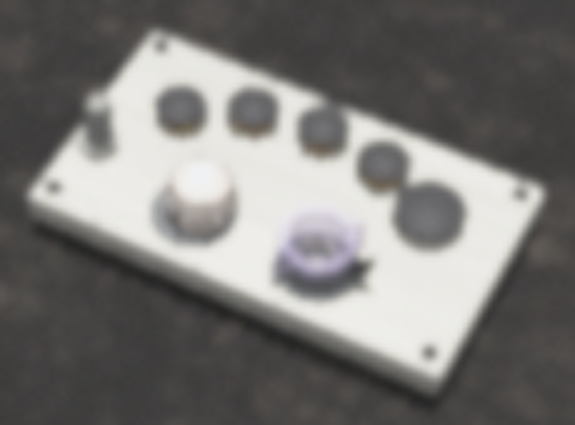

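The crops show the start post at top (306,254) and the five heads clearly in both views. The scene heads are at crop px (181,110), (253,111), (323,130), (382,165), (430,215).

```bash
cat > m.py <<'E'
import numpy as np,cv2
from bench import arm
from scipy.spatial.transform import Rotation as R
T=np.array([[308.34,237.92],[315.85,227.28],[326.44,219.62],[338.8,215.45],[351.99,215.24]])
S=np.array([[181,110],[253,111],[323,130],[382,165],[430,215]])/5-.4+[287,212]
def cal(n):
    c=arm.get_calibration(n);return c["K"],cv2.Rodrigues(c["rvec"])[0],c["tvec"]
def ray(n,p):
    K,Q,t=cal(n);d=np.c_[p,np.ones(len(p))]@np.linalg.inv(K).T@Q;return -Q.T@t,d
def plane(n,p,z):
    c,d=ray(n,p);return c+d*((z-c[2])/d[:,2])[:,None]
P=[K@np.c_[Q,t] for K,Q,t in map(cal,("top","scene"))]
X=cv2.triangulatePoints(P[0],P[1],T.T,S.T);X=(X[:3]/X[3]).T
th=np.array([2,1,0,-1,-2])*2*np.arcsin(19/120)
M=120*np.c_[np.cos(th)-1,np.sin(th)]   # plate frame, plunger 3 at the origin
def fit(W):
    m,w=M.mean(0),W.mean(0);U,_,V=np.linalg.svd((M-m).T@(W-w));A=V.T@np.diag([1,np.linalg.det(V.T@U.T)])@U.T
    F=(M-m)@A.T+w;return A,F
E
python3 - <<'E'
from m import *
np.set_printoptions(precision=1,suppress=True)
print(X)
for W in(X,plane("top",T,44),plane("scene",S,44)):
    A,F=fit(W[:,:2]);print(F,np.hypot(*(F-W[:,:2]).T),np.arctan2(A[1,0],A[0,0]))
print(plane("top",np.array([[305.6,253.2]]),64))
s=arm.read_state();print(R.from_quat(s["ee_rot"]).as_matrix(),s["position"],s["clock"])
E
```

```text
[[530.2  27.6  35.8]
 [562.8   8.5  36.5]
 [587.8 -20.3  36.9]
 [602.6 -54.9  37. ]
 [606.7 -93.   35.7]]
[[530.   27.5]
 [562.9   8.4]
 [588.  -20.1]
 [603.  -55. ]
 [606.4 -92.9]] [0.2 0.2 0.2 0.4 0.4] 0.5648919341715846
[[528.1  27.6]
 [560.9   8.4]
 [586.1 -20. ]
 [601.1 -54.9]
 [604.5 -92.8]] [0.3 0.1 0.3 0.2 0.2] 0.5658635902903939
[[526.5  22.3]
 [559.3   3.1]
 [584.5 -25.4]
 [599.4 -60.4]
 [602.7 -98.2]] [1.1 0.2 0.2 1.1 0.2] 0.5638340808667509
[[479.8  30.9  64. ]]
[[ 1.  -0.3 -0. ]
 [-0.3 -1.  -0. ]
 [ 0.   0.  -1. ]] [184.4 596.7 247.3] 0.1
```

Units first: shifts go in shares of 1000 mm and turns go in shares of 180 degrees. So 330 mm / 1000 = 0.33, 297 mm / 1000 = 0.297.

>>> jog_arm([
  {"pos":[0.033, 0.03, 0.005]},
  {"pos":[0.066, 0.06, 0.01]},
  {"pos":[0.099, 0.089, 0.015]},
  {"pos":[0.132, 0.118, 0.02]},
  {"pos":[0.165, 0.147, 0.025]},
  {"pos":[0.198, 0.177, 0.03]},
  {"pos":[0.231, 0.206, 0.035]},
  {"pos":[0.264, 0.236, 0.04]},
  {"pos":[0.297, 0.265, 0.045]},
  {"pos":[0.33, 0.295, 0.05]},
], finger_gap=0)

```text
clock: 1.1
position: [413.1, 216.1, 198.0]
ee_rot: [0.989, -0.149, -0.0, 0.0]
contact_force: [1.4, -0.1, 0.2]
gripper_width: 0.3
grasp_force: 0.0
```

>>> jog_arm([
  {"pos":[0.033, 0.03, 0.01]},
  {"pos":[0.066, 0.06, 0.02]},
  {"pos":[0.099, 0.089, 0.03]},
  {"pos":[0.132, 0.118, 0.04]},
  {"pos":[0.15, 0.134, 0.05]},
  {"pos":[0.167, 0.149, 0.06]},
  {"pos":[0.167, 0.149, 0.07]},
  {"pos":[0.167, 0.149, 0.08]},
  {"pos":[0.167, 0.149, 0.08]},
  {"pos":[0.167, 0.149, 0.08]},
])

```text
clock: 2.1
position: [527.9, 26.9, 118.3]
ee_rot: [0.989, -0.149, -0.0, 0.0]
contact_force: [0.1, 0.5, 0.4]
gripper_width: -0.2
grasp_force: 0.0
```

```bash
python3 - <<'E'
from m import *
np.set_printoptions(precision=2,suppress=True)
s=arm.read_state();print(s["position"],R.from_quat(s["ee_rot"]).as_matrix(),s["contact_force"],s["clock"],s["joint_vel"])
tip=s["position"]+R.from_quat(s["ee_rot"]).apply([0,0,17])
o=[]
for n in("top","scene"):
    im=arm.get_image(n);K,Q,t=cal(n)
    p=cv2.projectPoints(tip[None],cv2.Rodrigues(Q)[0],t,K,None)[0].ravel();print(n,p)
    x,y=p.astype(int);x0,y0=x-40,y-40;c=cv2.resize(im[y0:y0+80,x0:x0+80],None,fx=5,fy=5,interpolation=cv2.INTER_CUBIC);cv2.drawMarker(c,tuple(int(v) for v in (p-[x0,y0]+.4)*5),(0,0,255),0,12,1);print(x0,y0);o.append(c)
cv2.imwrite("pics/h1.png",np.hstack(o))
E
```

```text
[527.88  26.91 118.29] [[ 0.96 -0.29 -0.  ]
 [-0.29 -0.96 -0.  ]
 [-0.    0.   -1.  ]] [0.07 0.48 0.43] 2.1 [-0.   -0.01  0.02  0.    0.    0.  ]
top [308.23 233.69]
268 193
scene [322.22 216.91]
282 176
```

View pics/h1.png

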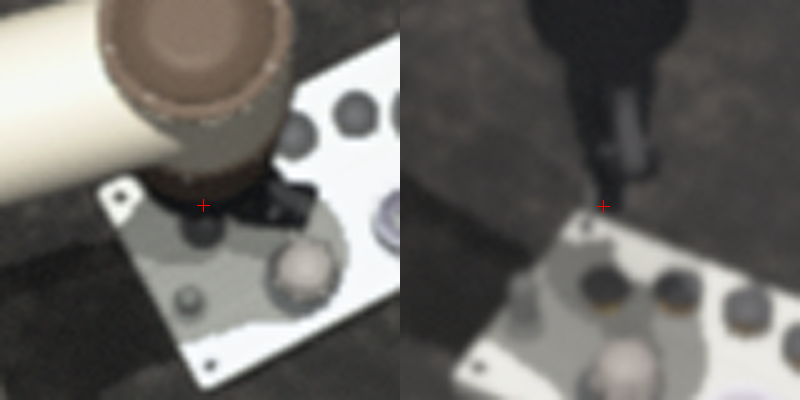

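The scene view has the closed tips about 1 px right of the prediction (composite (607,205) against (603,206)). The top view has them hidden under the hand. I'll lower to just above plunger 1 and compare tip and head directly.

In the tool's units: 45 mm / 1000 = 0.045, 40 mm / 1000 = 0.04.

>>> jog_arm([
  {"pos":[0, 0, 0.01]},
  {"pos":[0, 0, 0.02]},
  {"pos":[0, 0, 0.03]},
  {"pos":[0, 0, 0.04]},
  {"pos":[0, 0, 0.045]},
  {"pos":[0, 0, 0.045]},
  {"pos":[0, 0, 0.045]},
])

```text
clock: 2.9
position: [528.4, 26.1, 73.2]
ee_rot: [0.989, -0.149, 0.0, 0.0]
contact_force: [0.6, -0.0, 0.5]
gripper_width: 0.1
grasp_force: 0.0
```

```bash
python3 - <<'E'
from m import *
np.set_printoptions(precision=2,suppress=True)
s=arm.read_state();print(s["position"],s["contact_force"],s["clock"])
tip=s["position"]+R.from_quat(s["ee_rot"]).apply([0,0,17])
im=arm.get_image("scene");K,Q,t=cal("scene")
pr=lambda q:cv2.projectPoints(np.array([q],float),cv2.Rodrigues(Q)[0],t,K,None)[0].ravel()
p=pr(tip);print(p,pr([528.1,27.6,44]),S[0],pr([528.1,27.6,46]))
x0,y0=290,195;c=cv2.resize(im[y0:y0+60,x0:x0+80],None,fx=10,fy=10,interpolation=cv2.INTER_CUBIC)
for q,k in((p,(0,0,255)),(S[0],(0,255,0))):cv2.drawMarker(c,tuple(int(v) for v in (q-[x0,y0]+.45)*10),k,0,16,1)
cv2.imwrite("pics/h2.png",c)
E
```

```text
[528.44  26.11  73.24] [ 0.56 -0.01  0.52] 2.9
[322.4  229.05] [321.97 231.85] [322.8 233.6] [321.97 231.34]
```

View pics/h2.png

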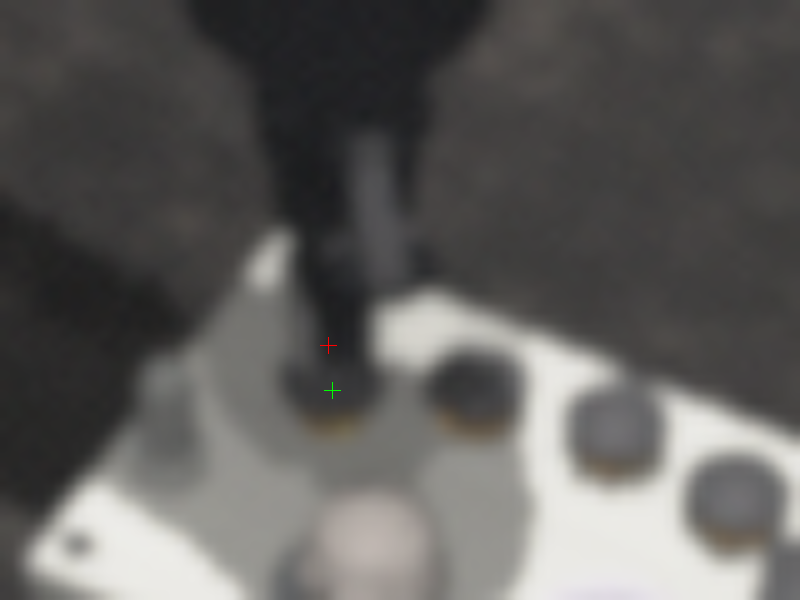

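The closed tip is at crop x≈341 and head 1 at x≈332. Correcting the scene view for the tip offset agrees with the top-view fit to about 1 mm, so I'll use the top fit. Now I'll touch down gently.

In the tool's units: 8 mm / 1000 = 0.008, 4 mm / 1000 = 0.004.

>>> jog_arm([
  {"pos":[0, -0.001, 0.004]},
  {"pos":[0, -0.001, 0.008]},
  {"pos":[0, -0.001, 0.008]},
])

```text
clock: 3.25
position: [528.1, 27.0, 64.8]
ee_rot: [0.989, -0.149, -0.001, 0.0]
contact_force: [0.1, -0.4, 0.2]
gripper_width: -0.2
grasp_force: 0.0
```

>>> jog_arm([
  {"pos":[0, 0, 0.0015]},
  {"pos":[0, 0, 0.003]},
  {"pos":[0, 0, 0.003]},
  {"pos":[0, 0, 0.003]},
])

```text
clock: 3.65
position: [528.7, 27.1, 62.5]
ee_rot: [0.989, -0.149, 0.0, -0.0]
contact_force: [-0.8, -0.1, 1.9]
gripper_width: -0.1
grasp_force: 0.7
```

>>> jog_arm([
  {"pos":[0, 0, 0.001]},
  {"pos":[0, 0, 0.0015]},
  {"pos":[0, 0, 0.0015]},
  {"pos":[0, 0, 0.0015]},
])

```text
clock: 4.05
position: [528.7, 27.1, 60.9]
ee_rot: [0.989, -0.149, 0.0, -0.0]
contact_force: [-0.0, -0.4, 2.3]
gripper_width: 0.2
grasp_force: 1.0
```

In the tool's units: 18 mm / 1000 = 0.018, 14 mm / 1000 = 0.014.

>>> jog_arm([
  {"pos":[0, 0, 0.0007]},
  {"pos":[0, 0, 0.0007]},
  {"pos":[0.005, 0.001, 0.0007]},
  {"pos":[0.01, 0.002, 0.0007]},
  {"pos":[0.014, 0.003, 0.0007]},
  {"pos":[0.018, 0.004, 0.0007]},
  {"pos":[0.018, 0.004, 0.0007]},
])

```text
clock: 4.75
position: [545.4, 17.6, 60.2]
ee_rot: [0.989, -0.15, 0.0, -0.0]
contact_force: [0.8, 0.1, 1.7]
gripper_width: 0.4
grasp_force: 1.1
```

In the tool's units: 18.5 mm / 1000 = 0.0185, 16 mm / 1000 = 0.016.

>>> jog_arm([
  {"pos":[0.004, 0.001, 0]},
  {"pos":[0.008, 0.002, 0]},
  {"pos":[0.012, 0.003, 0]},
  {"pos":[0.016, 0.004, 0]},
  {"pos":[0.0185, 0.004, 0]},
  {"pos":[0.0185, 0.004, 0]},
  {"pos":[0.0185, 0.004, 0]},
])

```text
clock: 5.45
position: [561.8, 8.5, 60.3]
ee_rot: [0.989, -0.149, 0.001, -0.0]
contact_force: [1.1, -1.6, 2.2]
gripper_width: 0.4
grasp_force: 1.1
```

```bash
python3 - <<'E'
from m import *
im=arm.get_image("scene");cv2.imwrite("pics/p2.png",cv2.resize(im[195:275,290:390],None,fx=6,fy=6,interpolation=cv2.INTER_CUBIC))
E
```

```text
(no output)
```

View pics/p2.png

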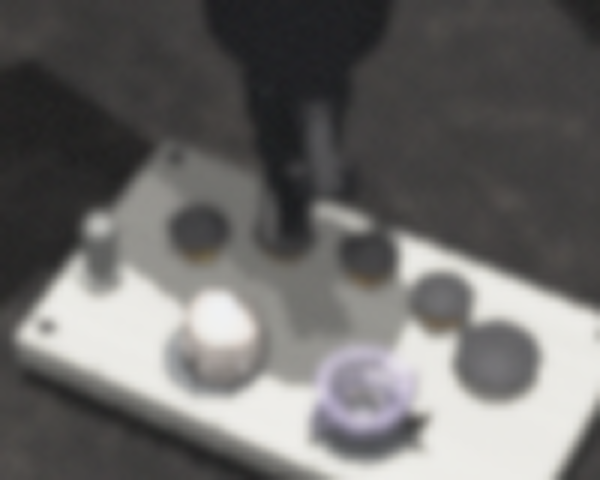

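The picture shows the tip on head 2, with its brass band almost hidden so it is down, and head 1 up again. The tip is about 1 px to the right, so I'll trim about 2 mm and go on to 3.

In the tool's units: 31 mm / 1000 = 0.031, 27 mm / 1000 = 0.027.

>>> jog_arm([
  {"pos":[0.004, 0.0025, 0]},
  {"pos":[0.008, 0.005, 0]},
  {"pos":[0.012, 0.0075, 0]},
  {"pos":[0.015, 0.0095, 0]},
  {"pos":[0.015, 0.0095, 0]},
  {"pos":[0.019, 0.012, 0]},
  {"pos":[0.023, 0.0145, 0]},
  {"pos":[0.027, 0.017, 0]},
  {"pos":[0.031, 0.0195, 0]},
  {"pos":[0.031, 0.0195, 0]},
])

```text
clock: 6.5
position: [585.7, -19.8, 60.2]
ee_rot: [0.989, -0.15, 0.001, 0.0]
contact_force: [0.5, -1.0, 2.4]
gripper_width: 0.0
grasp_force: 1.1
```

>>> jog_arm([
  {},
  {},
])

```text
clock: 6.7
position: [585.5, -19.4, 60.4]
ee_rot: [0.989, -0.149, 0.001, -0.0]
contact_force: [1.3, -2.0, 1.9]
gripper_width: 0.1
grasp_force: 1.1
```

In the tool's units: 29 mm / 1000 = 0.029, 25.5 mm / 1000 = 0.0255.

>>> jog_arm([
  {"pos":[0.003, 0.0035, 0.0004]},
  {"pos":[0.006, 0.007, 0.0004]},
  {"pos":[0.009, 0.0105, 0.0004]},
  {"pos":[0.012, 0.0145, 0.0004]},
  {"pos":[0.012, 0.0145, 0.0004]},
  {"pos":[0.015, 0.018, 0.0004]},
  {"pos":[0.018, 0.0215, 0.0004]},
  {"pos":[0.0215, 0.0255, 0.0004]},
  {"pos":[0.0245, 0.029, 0.0004]},
  {"pos":[0.0245, 0.029, 0.0004]},
])

```text
clock: 7.7
position: [600.4, -54.9, 59.8]
ee_rot: [0.989, -0.15, 0.0, 0.0]
contact_force: [0.0, -0.7, 2.8]
gripper_width: 0.2
grasp_force: 1.2
```

>>> jog_arm([
  {},
  {},
])

```text
clock: 7.9
position: [600.2, -54.5, 59.9]
ee_rot: [0.989, -0.149, 0.0, 0.0]
contact_force: [0.3, -1.9, 1.8]
gripper_width: 0.0
grasp_force: 1.2
```

```bash
python3 - <<'E'
from m import *
im=arm.get_image("scene");cv2.imwrite("pics/p4.png",cv2.resize(im[195:275,290:390],None,fx=6,fy=6,interpolation=cv2.INTER_CUBIC))
E
```

```text
(no output)
```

View pics/p4.png

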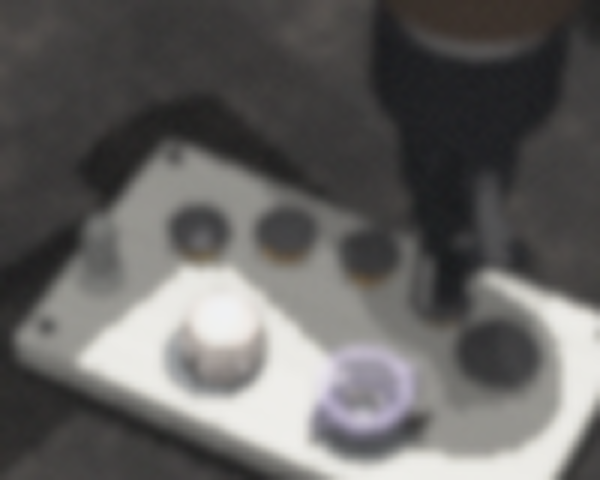

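Tip on head 4 (tip at crop px (448,305), head about (441,300)), with heads 1–3 up. On to the wide plunger.

In the tool's units: 35 mm / 1000 = 0.035, 31 mm / 1000 = 0.031.

>>> jog_arm([
  {"pos":[0.002, 0.0045, 0]},
  {"pos":[0.004, 0.009, 0]},
  {"pos":[0.006, 0.0135, 0]},
  {"pos":[0.007, 0.0175, 0]},
  {"pos":[0.007, 0.0175, 0]},
  {"pos":[0.009, 0.022, 0]},
  {"pos":[0.011, 0.0265, 0]},
  {"pos":[0.013, 0.031, 0]},
  {"pos":[0.014, 0.035, 0]},
  {"pos":[0.014, 0.035, 0]},
])

```text
clock: 8.95
position: [602.9, -92.6, 59.8]
ee_rot: [0.989, -0.15, 0.0, 0.0]
contact_force: [0.1, -1.1, 3.6]
gripper_width: -0.5
grasp_force: 1.2
```

>>> jog_arm([
  {"pos":[0, 0, 0.0003]},
  {"pos":[0, 0, 0.0003]},
  {"pos":[0, 0, 0.0003]},
])

```text
clock: 9.25
position: [602.8, -91.9, 59.5]
ee_rot: [0.989, -0.149, -0.0, 0.0]
contact_force: [0.2, -1.8, 2.0]
gripper_width: 0.1
grasp_force: 1.4
```

```bash
python3 - <<'E'
from m import *
s=arm.read_state();print(s["position"],s["contact_force"],s["clock"])
im=arm.get_image("scene");t=arm.get_image("top")
cv2.imwrite("pics/p5.png",np.hstack([cv2.resize(im[200:275,300:390],None,fx=5,fy=5,interpolation=cv2.INTER_CUBIC),cv2.resize(t[190:265,308:378],None,fx=5,fy=5,interpolation=cv2.INTER_CUBIC)]))
E
```

```text
[602.77880296 -91.93024043  59.47664455] [ 0.19603426 -1.80347799  1.96927974] 9.25
```

View pics/p5.png

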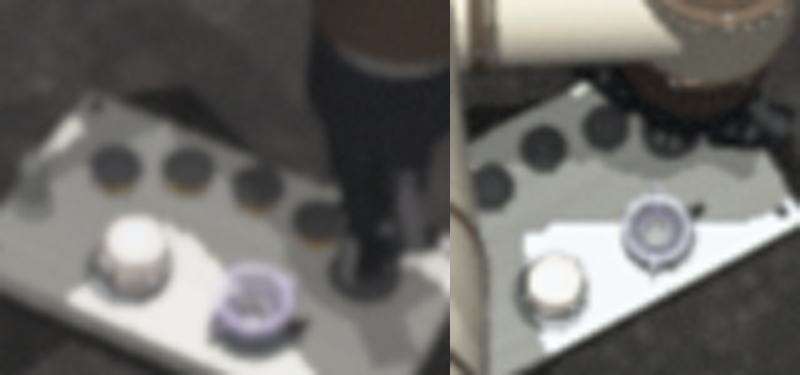

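Tip on the wide head (scene crop tip (373,262), head (365,265), under 4 mm off), about 3 mm down. Heads 1–4 are up and the loose parts haven't moved, so I'm handing in.

```bash
python3 -c "
from bench import arm
print(arm.job_done())"
```

```text
the job is handed in; nothing more can be done
None
```

The job is handed in, with no verdict returned: I ran the closed fingertips along plungers 1 to 5 about 2–3 mm down and stopped on the wide plunger about 3 mm down and under 4 mm off its centre, with the others up and the loose parts on the plate where they stood.

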